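# Lock the open jade case with the latch key

### The job

One of the two small glass-topped jade cases is not locked yet: its slotted brass latch still lies along the front rail instead of over the lid. Take the steel key from its wooden stand, put its blade in that latch's slot and turn it a quarter turn clockwise until the latch is fully home over the lid, then let go and leave the key standing upright in the slot. Leave the other case locked as it is.

Things in the scene. Friction and masses are not known exactly. Their poses are not given: they have to be found in the camera images.
- key: Steel key, 80 g, upright in a fixed wooden stand (64 x 56, 31 mm high); lifts straight out. Origin: middle of blade's lower edge; z up, x along blade width, y across its thickness. Upward: blade 30 (x) x 5 (y), z 0 to 11 mm; collar dia 34, z 11 to 19; neck dia 14; flat grip 44 (x) x 14 (y), z 34 to 80, held across its 14 mm. Half turn alike. Collar rests on latch head when blade is fully in.
- latch_a_slot (a point): Slot of the open brass latch, on the front rail of its fixed case (150 x 150 x 45 mm). Point: slot centre level with head's top, 62 mm above table; z up, x along slot towards the tongue's end, turning with the latch. Head dia 44, 17 mm high; slot right across it, 8 mm wide, 11.5 deep, flared to 18 at the mouth. Tongue 16 wide, reaches 52 mm from the axis, below the head, in line with slot.
- latch_a (a joint): Angle of the open latch, rad: 0 is fully open (tongue along the front rail), grows turning clockwise seen from above, to a firm stop at 1.57 (home: tongue over the lid). Starts at 0 to 0.25. Stays where left; friction about 0.06 N m. The blade has about 6 degrees of play in the slot, so the key must turn a little further than the latch.
- latch_b (a joint): Angle of the like latch on the other case, which is already locked (near 1.57, tongue over the lid) and must stay so.
Things that resemble listed ones, but are neither listed nor needed, are in the scene too. Leave any blue or turquoise look-alike of the key alone.

How it is judged:
By the outcome, as a careful person would: the job done as asked, in the order asked, and still so for the second after the job is handed in, with the robot touching nothing.
It also fails if it takes over 48 s, if anything falls off the work surface, if the arm or the gripper's body presses on something with over 40 N, if the wrist force passes 120 N, or if a joint passes its speed limit or range.

### The arm

A 7-joint arm with a two-finger parallel gripper is mounted at the origin on a cart in front of the work surface, level with it; the furniture and walls round the work are solid. World frame = base frame: x ahead of the robot, y to its left, z up, the work surface at z = 0. Lengths are in mm, angles in rad, forces in N, time in s.
With the tool pointing down it reaches from about 400 to 900 mm from the base axis. Payload 5.5 kg.
Tool frame: the origin (TCP) lies midway between the tips of the shut fingers; the grasp point (between the pads) lies 19 mm behind it; z points along the fingers, y is the line along which they close (so a half turn about z gives the same grasp; the last joint's range is limited). The gripper opens to 85 mm and grips with 20 to 120 N. Pads are 22 mm wide; open, the fingers measure 114 mm over their backs; the gripper's body (76 mm by 85 mm) begins 54 mm behind the grasp point. The pads swing forward as they close: fully open they stand 13 mm farther back than shut.
Start: joints at [-1.011, 0.501, -0.427, 1.55, 0.221, 1.138, -0.21], TCP at [190.062, 621.592, 231.31] pointing down, gripper open.
Joint ranges: [-2.88, 2.88], [-0.31, 2.03], [-1.54, 1.56], [0.2, 2.42], [-1.41, 4.55], [0.19, 2.02], [-2.57, 2.57]. Speed limits (rad/s): [2.57, 2.57, 3.14, 3.14, 3.14, 3.14, 3.14].

### API

Orientations are given as a unit quaternion [x, y, z, w].
In Python, from cell import bot, vision, ticket gives the robot as it stands.
- The arm moves only by the tool jog_arm, never from a script. Its argument "series" is a list of rows, each a list of 2 entries, a list of its own where there are three numbers: the shift along the tool's x, y, z in mm, then the turn, a rotation vector about the tool's x, y, z in rad. In form: [[[tx, ty, tz], [wx, wy, wz]], ...]. A call has 1 to 20 rows; each row is the pose to reach, as a shift and turn from the pose commanded when the call began, along the tool's axes at that moment; what a row does not reach only later rows make up. A row lasts 1/12 s, in which the tool goes at most 41.7 mm and 7.16 degrees, less where a joint would pass 70% of its speed; a pose out of reach is approached as far as the arm can. A call with a gripper value outside its range is refused whole. "fingers" is the opening, from -1 (shut) to 1 (fully open), set as the call begins (left out, the last holds). The fingers move at their own pace and stop on an object; the grip force is fixed at half the most. Time passes only in rows, so rows that repeat a pose let the fingers close. It gives the time, the measured TCP pose, the force, the opening and the grip force at its end, in the units of the state.
- bot.get_obs(): the state, without advancing time (a new reading comes with each control period).
- vision.capture(name): name is "scene" or "side" or "wrist"; returns a dict with "frame" (480x640x3 uint8, red, green, blue), "camera_matrix" (3x3 intrinsics, pixels), "world_from_camera" (4x4, takes a point from camera to world coordinates). Camera axes: x right, y down, z forward; pixel columns grow to the right and rows downward; lengths in mm; the calibration is good to about 2 mm. The wrist camera is an equidistant fisheye: a pixel r from the principal point sees the ray r / f radians off the axis. A picture is of the moment at which its call begins. There is no depth.
- ticket.sign_off(): hands the job in; it is judged then, once.
The state is a dict: "clock": time; "joint_pos": joint angles; "joint_velocities": joint speeds; "joint_torque": joint torques, N m; "position": TCP position; "eef_rot": TCP orientation; "wrist_force": force on the tool from outside, world axes, zero at the start; "wrist_torque": the same for the moment, N m; "width": finger opening in mm; "grip_force": force on a finger pad.
Only numpy, scipy, OpenCV 4.12 (cv2) and the standard library are available. Lean on these libraries where they do the work, as an engineer would, in place of code of your own. Each camera call takes 0.05 s, during which the arm holds its last target. There are 200 camera calls.

## Working session

There is one attempt and no reset: what is moved stays moved. The work goes in short steps, Python scripts to look and compute and a tool call to move; the robot and the scene stay as the last step left them, time stands still between calls to the robot, and variables do not carry over. Pictures are saved under pics/ and viewed, at most 10 in all, crops included, and the job is handed in when it is done.

Besides the shell and the picture viewer there is one more tool, called after "Emit:" as name(argument=value, ...), one argument or row to a line, values as JSON. jog_arm: Moves the arm, as the interface text tells. Its arguments: {"type":"object","properties":{"series":{"type":"array"},"fingers":{"type":"number"}},"required":["series"]}

```bash
mkdir -p pics
cat > h.py <<'E'
import numpy as np,cv2
from cell import bot,vision,ticket
def snap(n,f):
    c=vision.capture(n); cv2.imwrite(f'pics/{f}.png',c['frame'][:,:,::-1]); np.savez(f'pics/{f}.npz',K=c['camera_matrix'],T=c['world_from_camera']); return c
def ray(f,u,v,fish=False):
    d=np.load(f'pics/{f}.npz');K,T=d['K'],d['T']
    x=np.array([(u-K[0,2])/K[0,0],(v-K[1,2])/K[1,1]])
    if fish:
        r=np.linalg.norm(x); dd=np.r_[x/max(r,1e-9)*np.sin(r),np.cos(r)]
    else: dd=np.r_[x,1]
    return T[:3,3],T[:3,:3]@dd
def onz(f,u,v,z,fish=False):
    o,d=ray(f,u,v,fish); return (o+d*(z-o[2])/d[2]).round(1)
E
python3 - <<'E'
from h import *
for n in('scene','side','wrist'):
    c=snap(n,n+'0'); print(n,c['world_from_camera'].round(2).tolist(),c['camera_matrix'].round(1).tolist())
o=bot.get_obs();print(o['clock'],o['position'],o['eef_rot'],o['width'],o['wrist_force'])
E
```

```text
scene [[0.64, -0.61, 0.47, 90.74], [-0.77, -0.5, 0.4, -278.28], [-0.01, -0.61, -0.79, 746.63], [0.0, 0.0, 0.0, 1.0]] [[449.9, 0.0, 318.1], [0.0, 449.9, 241.3], [0.0, 0.0, 1.0]]
side [[0.97, -0.11, 0.22, 297.13], [-0.24, -0.41, 0.88, -691.93], [-0.0, -0.9, -0.43, 433.64], [0.0, 0.0, 0.0, 1.0]] [[439.1, 0.0, 316.8], [0.0, 439.1, 246.7], [0.0, 0.0, 1.0]]
wrist [[0.29, 0.91, 0.28, 117.42], [0.96, -0.28, -0.09, 642.56], [-0.0, 0.3, -0.96, 372.91], [0.0, 0.0, 0.0, 1.0]] [[371.6, 0.0, 315.5], [0.0, 371.6, 232.9], [0.0, 0.0, 1.0]]
0.15 [189.99787767 621.06627318 230.5038682 ] [ 1.47836421e-01  9.89011549e-01 -7.30004875e-04 -1.27775051e-04] 85.5434544610754 [ 0.67280847 -0.30852894  0.05036553]
```

View pics/scene0.png

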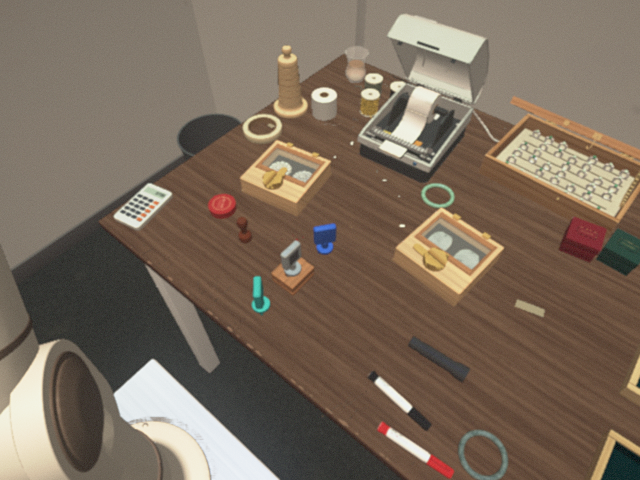

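View pics/side0.png

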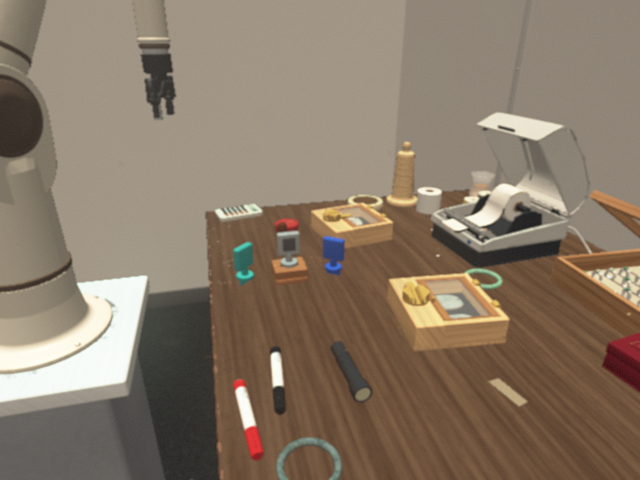

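View pics/wrist0.png

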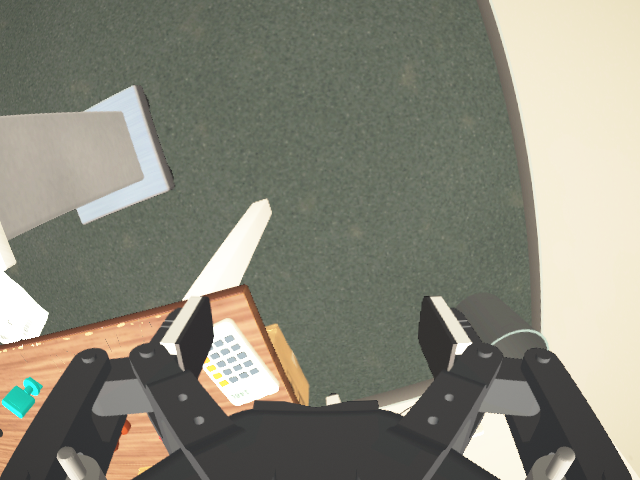

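The scene view shows the steel key in its stand at (291,265), with case 1 at (449,253) and case 2 at (287,175). I'm enlarging the key and both latches.

Run:
```python
from h import *
s=cv2.imread('pics/scene0.png');d=cv2.imread('pics/side0.png')
def c(i,x,y,w=100,h=75): return cv2.resize(i[y:y+h,x:x+w],(400,300),interpolation=cv2.INTER_CUBIC)
cv2.imwrite('pics/crop.png',np.vstack([np.hstack([c(s,238,137),c(s,392,207,120,90)]),np.hstack([c(s,242,227),c(d,252,220,80,60)])]))
```

```text
(no output)
```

View pics/crop.png

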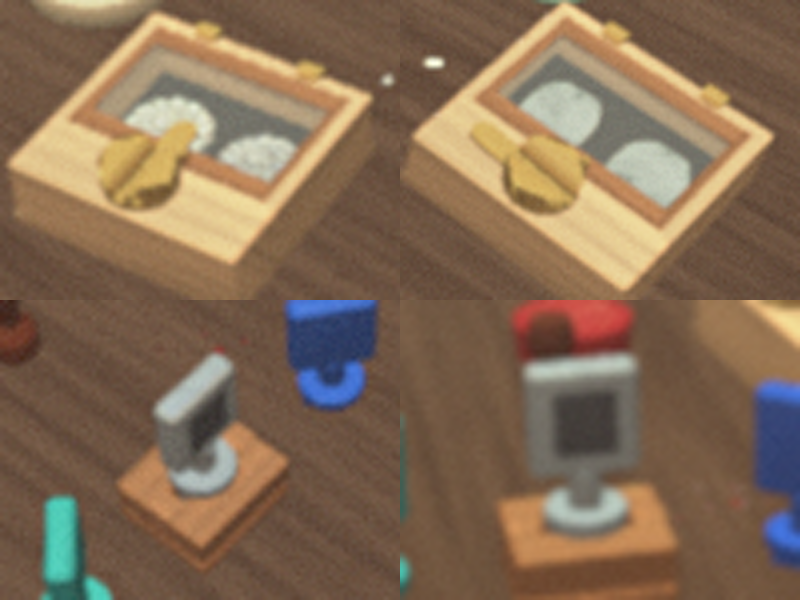

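Case 1 (scene (435,258)) is the open one: its tongue lies along the rail. Case 2's tongue is over the lid. The key grip's top is at about scene (291,248) and side (288,232).

Run:
```python
from h import *
def S(cx,cy): return 242+cx/4,227+cy/4
print('top c',onz('scene0',*S(196,85),100),onz('side0',288,232.6,100))
print('collar',onz('scene0',*S(203,165),39),onz('side0',252+186/5,220+205/5,39))
print('top edge ends',onz('scene0',*S(160,108),100),onz('scene0',*S(222,56),100),'lower-right edge',onz('scene0',*S(172,115),100),onz('scene0',*S(233,68),100))
print('stand corners',[onz('scene0',*S(*p),31).tolist() for p in((120,185),(205,248),(288,163),(232,125))])
print('stand side',[onz('side0',252+a/5,220+b/5,31).tolist() for a,b in((100+420-20-0-0,200),)])
def C(cx,cy): return 392+(cx-400)*.3,207+cy*.3
print('head',onz('scene0',*C(545,170),62),'tongue tip',onz('scene0',*C(478,130),53))
print('slot ends',onz('scene0',*C(512,165),62),onz('scene0',*C(575,150),62))
print('case corners',[onz('scene0',*C(*p),45).tolist() for p in((413,135),(625,290),(773,137),(563,3))])
```

```text
top c [429.4  74.8 100. ] [428.5  68.6 100. ]
collar [427.8  73.9  39. ] [429.   68.6  39. ]
top edge ends [409.7  78.8 100. ] [449.2  76.6 100. ] lower-right edge [410.2  72.  100. ] [447.1  68.2 100. ]
stand corners [[397.9, 101.0, 31.0], [397.2, 46.2, 31.0], [458.3, 46.8, 31.0], [458.3, 82.5, 31.0]]
stand side [[555.3, 57.1, 31.0]]
head [ 601.9 -129.2   62. ] tongue tip [609.1 -82.6  53. ]
slot ends [ 593.3 -113.1   62. ] [ 624.6 -135.2   62. ]
case corners [[588.2, -52.9, 45.0], [572.2, -199.8, 45.0], [718.3, -216.0, 45.0], [733.6, -68.3, 45.0]]
```

```bash
cat >> h.py <<'E'
from scipy.spatial.transform import Rotation as R
def plan(p,yaw_y):
    "tool-frame shift/turn from measured pose to point p with tool down, tool y at yaw_y deg"
    o=bot.get_obs(); r=R.from_quat(o['eef_rot']); a=np.radians(yaw_y)
    y=np.array([np.cos(a),np.sin(a),0]); z=np.array([0,0,-1.]); t=R.from_matrix(np.c_[np.cross(y,z),y,z])
    print('shift',r.inv().apply(np.array(p)-o['position']).round(1).tolist(),'turn',(r.inv()*t).as_rotvec().round(4).tolist())
def st():
    o=bot.get_obs(); m=R.from_quat(o['eef_rot']).as_matrix()
    print(round(o['clock'],2),o['position'].round(1),'yawy',np.degrees(np.arctan2(m[1,1],m[0,1])).round(2),'z',m[:,2].round(3),'q',np.round(o['joint_pos'],2),'w',round(o['width'],1),'F',np.round(o['wrist_force'],1),'M',np.round(o['wrist_torque'],2),'grip',np.round(o['grip_force'],1))
E
python3 - <<'E'
from h import *
print(onz('scene0',326,249,5),onz('scene0',261,304,5),onz('side0',333,268,5))
plan([428,73,230],87)
E
```

```text
[523.   69.4   5. ] [345.1  83.3   5. ] [522.5  80.5   5. ]
shift [-387.9, -454.5, 1.2] turn [-0.0015, -0.0002, -0.2444]
```

Emit:
jog_arm(
  series=[
    [[-388,-454.5,1],[0,0,-0.244]],
    [[-388,-454.5,1],[0,0,-0.244]],
    [[-388,-454.5,1],[0,0,-0.244]],
    [[-388,-454.5,1],[0,0,-0.244]],
    [[-388,-454.5,1],[0,0,-0.244]],
    [[-388,-454.5,1],[0,0,-0.244]],
    [[-388,-454.5,1],[0,0,-0.244]],
    [[-388,-454.5,1],[0,0,-0.244]],
    [[-388,-454.5,1],[0,0,-0.244]],
    [[-388,-454.5,1],[0,0,-0.244]],
    [[-388,-454.5,1],[0,0,-0.244]],
    [[-388,-454.5,1],[0,0,-0.244]],
    [[-388,-454.5,1],[0,0,-0.244]],
    [[-388,-454.5,1],[0,0,-0.244]],
    [[-388,-454.5,1],[0,0,-0.244]],
    [[-388,-454.5,1],[0,0,-0.244]],
    [[-388,-454.5,1],[0,0,-0.244]],
    [[-388,-454.5,1],[0,0,-0.244]],
    [[-388,-454.5,1],[0,0,-0.244]],
    [[-388,-454.5,1],[0,0,-0.244]],
  ],
)

```text
clock: 1.82
position: [427.7, 75.0, 230.3]
eef_rot: [0.025, 1.0, 0.0, -0.0]
wrist_force: [0.6, -0.3, -0.2]
width: 85.5
grip_force: 0.0
```

Run:
```python
from h import *
snap('wrist','w1'); st()
```

```text
1.87 [427.8  74.8 230.3] yawy 87.13 z [-0.  0. -1.] q [-0.1   0.09 -0.14  2.07  0.01  0.98  1.27] w 85.8 F [ 0.4 -0.2  0.1] M [ 0.02 -0.01 -0.02] grip 0.0
```

View pics/w1.png

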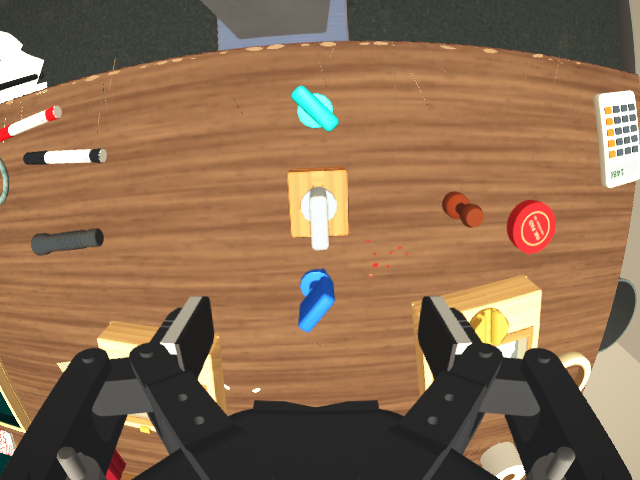

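The wrist view shows the key in its stand with its grip top running from (319,~195) to (320,248), and the stand top spanning (289..348,170..237). I'll enlarge it to get precise edges.

```bash
cat >> h.py <<'E'
def proj(f,P,fish=False):
    d=np.load(f'pics/{f}.npz');K,T=d['K'],d['T']
    c=(np.atleast_2d(P)-T[:3,3])@T[:3,:3]
    if fish:
        h=np.linalg.norm(c[:,:2],axis=1);th=np.arctan2(h,c[:,2]);u=c[:,:2]/h[:,None]*th[:,None]
    else:u=c[:,:2]/c[:,2:]
    return u*[K[0,0],K[1,1]]+K[:2,2]
def rect(cx,cy,yaw,w,h,z):
    a=np.radians(yaw);M=np.array([[np.cos(a),-np.sin(a)],[np.sin(a),np.cos(a)]])
    return np.c_[np.array([[-w,-h],[w,-h],[w,h],[-w,h]])/2@M.T+[cx,cy],np.full(4,z)]
E
python3 - <<'E'
from h import *
f='w1'; i=cv2.imread('pics/w1.png')
x0,y0,s=270,155,6
im=cv2.resize(i[y0:y0+100,x0:x0+100],None,fx=s,fy=s,interpolation=cv2.INTER_CUBIC)
for r,c in((rect(428.5,73.5,-3,44,14,100),(0,0,255)),(rect(428.5,73.5,-3,44,14,54),(0,255,0))):
    q=(proj(f,r,True)-[x0,y0]+.5)*s; cv2.polylines(im,[q.astype(int)],True,c,1)
cv2.imwrite('pics/w1c.png',im)
E
```

```text
(no output)
```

View pics/w1c.png

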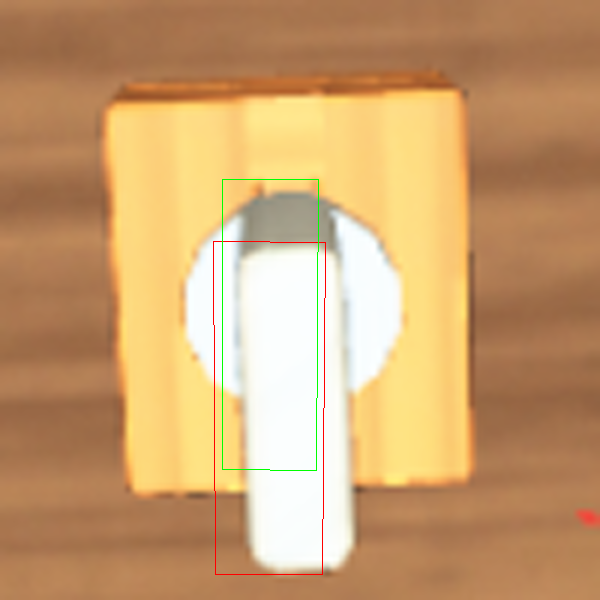

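Run:
```python
from h import *
plan([428.5,76,58],89.3)
```

```text
shift [-0.6, 1.2, 172.3] turn [0.0002, -0.0001, -0.0379]
```

Emit:
jog_arm(
  series=[
    [[-0.6,1.2,40],[0,0,-0.038]],
    [[-0.6,1.2,80],[0,0,-0.038]],
    [[-0.6,1.2,110],[0,0,-0.038]],
    [[-0.6,1.2,135],[0,0,-0.038]],
    [[-0.6,1.2,155],[0,0,-0.038]],
    [[-0.6,1.2,167],[0,0,-0.038]],
    [[-0.6,1.2,172],[0,0,-0.038]],
    [[-0.6,1.2,172],[0,0,-0.038]],
    [[-0.6,1.2,172],[0,0,-0.038]],
  ],
)

```text
clock: 2.62
position: [429.0, 75.2, 58.6]
eef_rot: [0.007, 1.0, 0.0, 0.0]
wrist_force: [0.0, -0.4, 0.3]
width: 85.4
grip_force: 0.0
```

Emit:
jog_arm(
  series=[
    [[0,0,0],[0,0,0]],
    [[0,0,0],[0,0,0]],
    [[0,0,0],[0,0,0]],
    [[0,0,0],[0,0,0]],
    [[0,0,0],[0,0,0]],
    [[0,0,0],[0,0,0]],
    [[0,0,0],[0,0,0]],
    [[0,0,0],[0,0,0]],
    [[0,0,0],[0,0,0]],
    [[0,0,0],[0,0,0]],
  ],
  fingers=-1,
)

```text
clock: 3.45
position: [429.1, 75.2, 58.5]
eef_rot: [0.007, 1.0, 0.0, 0.0]
wrist_force: [-1.2, 3.7, 4.4]
width: 13.4
grip_force: 59.8
```

Run:
```python
from h import *
st()
```

```text
3.45 [429.1  75.2  58.5] yawy 89.18 z [ 0.001  0.001 -1.   ] q [-0.12  0.38 -0.13  2.2   0.09  0.56  1.24] w 13.4 F [-1.2  3.7  4.4] M [ 0.64  0.18 -0.03] grip 59.8
```

Run:
```python
from h import *
plan([602,-129,200],-9)
```

```text
shift [-175.8, -201.6, -141.5] turn [0.0009, -0.0, 1.7136]
```

Emit:
jog_arm(
  series=[
    [[0,0,-10],[0,0,0]],
    [[0,0,-25],[0,0,0]],
    [[0,0,-50],[0,0,0]],
    [[0,0,-80],[0,0,0]],
    [[0,0,-110],[0,0,0]],
    [[0,0,-130],[0,0,0]],
    [[0,0,-141],[0,0,0]],
    [[0,0,-141],[0,0,0]],
  ],
)

```text
clock: 4.12
position: [430.4, 74.2, 202.2]
eef_rot: [0.008, 1.0, 0.0, 0.002]
wrist_force: [0.7, -0.4, -0.1]
width: 13.4
grip_force: 59.3
```

Emit:
jog_arm(
  series=[
    [[-12,-14,0],[0,0,0.12]],
    [[-24,-28,0],[0,0,0.24]],
    [[-36,-42,0],[0,0,0.36]],
    [[-48,-56,0],[0,0,0.48]],
    [[-60,-70,0],[0,0,0.6]],
    [[-72,-84,0],[0,0,0.72]],
    [[-84,-98,0],[0,0,0.84]],
    [[-97,-112,0],[0,0,0.96]],
    [[-110,-126,0],[0,0,1.08]],
    [[-123,-140,0],[0,0,1.2]],
    [[-136,-155,0],[0,0,1.32]],
    [[-149,-170,0],[0,0,1.44]],
    [[-162,-186,0],[0,0,1.56]],
    [[-172,-197,0],[0,0,1.67]],
    [[-176,-202,0],[0,0,1.714]],
    [[-176,-202,0],[0,0,1.714]],
    [[-176,-202,0],[0,0,1.714]],
  ],
)

```text
clock: 5.53
position: [600.6, -130.2, 197.8]
eef_rot: [0.76, 0.649, -0.001, -0.001]
wrist_force: [-0.5, 0.4, -1.2]
width: 13.4
grip_force: 59.2
```

Run:
```python
from h import *
snap('wrist','w2'); st()
```

```text
5.58 [ 600.7 -129.5  198.1] yawy -8.95 z [-0.003  0.    -1.   ] q [-0.01  0.44  0.23  1.69 -0.12  1.02  0.11] w 13.4 F [ 0.5  1.  -0.3] M [ 0.03  0.06 -0.02] grip 59.2
```

View pics/w2.png

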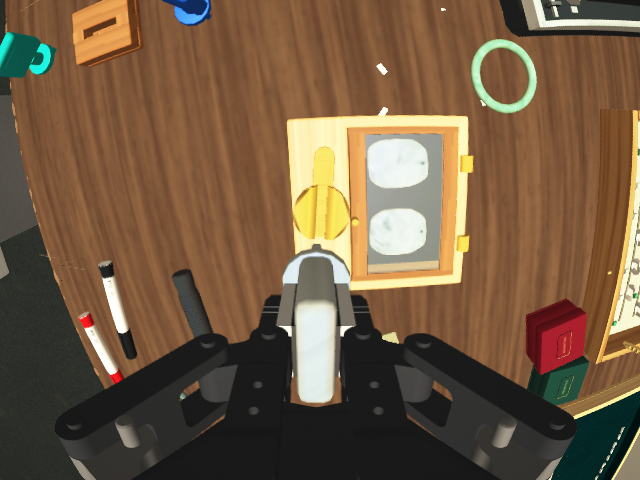

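The wrist view shows the key held upright. The latch head is at about (321,212), its tongue points up to (323,150), and the slot runs along the tongue. I'll overlay the predicted position.

Run:
```python
from h import *
f='w2'; i=cv2.imread('pics/w2.png')
x0,y0,s=255,140,6
im=cv2.resize(i[y0:y0+100,x0:x0+125],None,fx=s,fy=s,interpolation=cv2.INTER_CUBIC)
def dr(P,c):cv2.polylines(im,[((proj(f,P,True)-[x0,y0]+.5)*s).astype(int)],True,c,1)
t=np.linspace(0,2*np.pi,60)
cx,cy,yaw=602,-129,81
dr(np.c_[cx+22*np.cos(t),cy+22*np.sin(t),62+0*t],(0,0,255))
dr(rect(cx,cy,yaw,44,18,62),(0,0,255))
a=np.radians(yaw); dr(rect(cx+26*np.cos(a),cy+26*np.sin(a),yaw,52,16,50),(0,255,0))
cv2.imwrite('pics/w2c.png',im)
```

```text
(no output)
```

View pics/w2c.png

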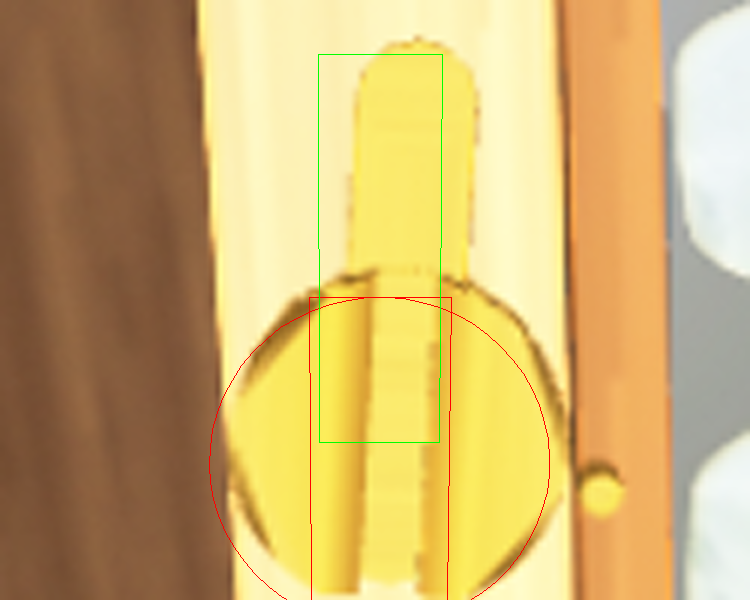

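Run:
```python
from h import *
from scipy.optimize import minimize
f='w2'; i=cv2.imread('pics/w2.png')
x0,y0=280,140; s=4; sub=i[y0:y0+100,x0:x0+72]
hsv=cv2.cvtColor(sub,cv2.COLOR_BGR2HSV)
print('head',hsv[70,30],hsv[70,50],'tongue',hsv[20,45],'rail',hsv[20,25],'frame',hsv[20,70])
m=((hsv[...,1]>125)&(hsv[...,0]>21)&(hsv[...,0]<35)).astype(np.uint8)
n,l,stt,_=cv2.connectedComponentsWithStats(cv2.morphologyEx(m,cv2.MORPH_CLOSE,np.ones((3,3))))
k=1+np.argmax(stt[1:,4]); m=(l==k).astype(np.uint8); print(stt[k])
M=cv2.resize(m*1.0,None,fx=s,fy=s)>.5
t=np.linspace(0,2*np.pi,60)
def ren(p):
    cx,cy,yaw=p; a=np.radians(yaw); im=np.zeros(M.shape,np.uint8)
    q=lambda P:((proj(f,P,True)-[x0,y0]+.5)*s*16).astype(int)
    C=[q(np.c_[cx+22*np.cos(t),cy+22*np.sin(t),z+0*t]) for z in(62,50)]
    cv2.fillPoly(im,[cv2.convexHull(np.vstack(C))],1,shift=4)
    tt=np.linspace(-np.pi/2,np.pi/2,20)+a; e=np.c_[cx+44*np.cos(a)+8*np.cos(tt),cy+44*np.sin(a)+8*np.sin(tt)]
    n=np.array([-np.sin(a),np.cos(a)])*8
    pts=np.vstack([[cx,cy]-n,e,[cx,cy]+n]); cv2.fillPoly(im,[q(np.c_[pts,np.full(len(pts),51)])],1,shift=4)
    return im>0
best=min((minimize(lambda p:1-(ren(p)&M).sum()/(ren(p)|M).sum(),x,method='Nelder-Mead',options=dict(initial_simplex=np.array(x)+np.array([[0,0,0],[3,0,0],[0,3,0],[0,0,4]]))) for x in([604,-126,81],[602,-128,84])),key=lambda r:r.fun)
print(best.x,best.fun)
cv2.imwrite('pics/fit.png',np.hstack([np.dstack([M*255,ren(best.x)*255,0*M]).astype(np.uint8),cv2.resize(sub,None,fx=s,fy=s)]))
```

```text
head [ 26 169 250] [ 24 179 244] tongue [ 26 149 250] rail [ 25  70 253] frame [ 15 167 232]
[  12    7   58   93 3003]
[ 604.33858616 -127.50550732   77.53874729] 0.09638508730533268
```

View pics/fit.png

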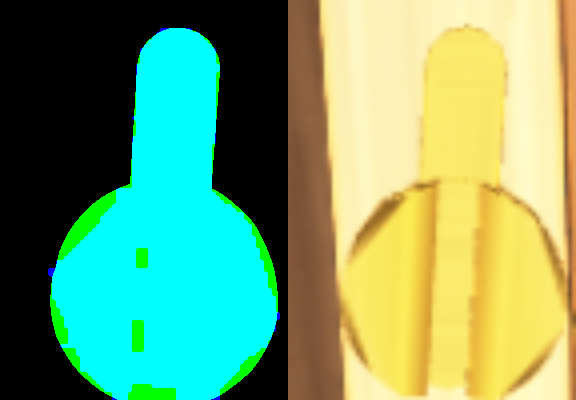

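The fit overlay is clean: slot at (604.3, -127.5), tongue heading 77.5°. Next I'll check the key's offset in the hand from the same picture and plan the insertion.

Run:
```python
from h import *
g=cv2.imread('pics/w2.png',0); print('rows244-312',g[244:312:2,317].tolist()); print('390-410',g[390:412,317].tolist())
o=bot.get_obs(); r=R.from_quat(o['eef_rot'])
def tp(P): return proj('w2',o['position']+r.apply(P),True).round(1).tolist()
for d in(0,2): print(d,'top near/far',tp([22+d,0,-41.5]),tp([-22+d,0,-41.5]),'grip bottom near',tp([22+d,0,4.5]),'collar near top/bot',tp([17+d,0,19.5]),tp([17+d,0,27.5]))
plan([604,-127.5,125],-12.5)
```

```text
rows244-312 [99, 104, 100, 106, 182, 235, 174, 100, 101, 101, 102, 102, 103, 103, 105, 105, 103, 104, 106, 106, 106, 106, 106, 106, 106, 106, 107, 107, 140, 178, 212, 232, 236, 236]
390-410 [233, 234, 233, 233, 232, 231, 231, 231, 231, 233, 231, 229, 184, 117, 107, 107, 105, 28, 26, 25, 24, 24]
0 top near/far [[315.4, 298.9]] [[315.4, 404.4]] grip bottom near [[315.5, 248.1]] collar near top/bot [[315.6, 247.4]] [[315.6, 241.9]]
2 top near/far [[315.4, 293.0]] [[315.4, 400.5]] grip bottom near [[315.5, 243.6]] collar near top/bot [[315.6, 243.3]] [[315.6, 238.0]]
shift [2.5, 3.2, 73.0] turn [-0.0027, 0.0, 0.0619]
```

Emit:
jog_arm(
  series=[
    [[3,3.2,30],[0,0,0.062]],
    [[3.2,3.2,60],[0,0,0.062]],
    [[3.2,3.2,80],[0,0,0.062]],
    [[3.2,3.2,91],[0,0,0.062]],
    [[3.2,3.2,96],[0,0,0.062]],
    [[3.2,3.2,99],[0,0,0.062]],
    [[3.2,3.2,101],[0,0,0.062]],
    [[3.2,3.2,101],[0,0,0.062]],
  ],
)

```text
clock: 6.25
position: [606.3, -127.4, 99.2]
eef_rot: [0.78, 0.625, 0.001, 0.001]
wrist_force: [-0.4, 0.1, -0.8]
width: 13.2
grip_force: 59.3
```

Run:
```python
from h import *
st(); plan([604,-126.8,91],-12.5)
```

```text
6.25 [ 606.3 -127.4   99.2] yawy -12.59 z [ 0.002 -0.    -1.   ] q [ 0.    0.57  0.22  1.75 -0.16  0.84  0.07] w 13.2 F [-0.4  0.1 -0.8] M [-0.   -0.01 -0.02] grip 59.3
shift [0.1, -2.3, 8.2] turn [0.0017, -0.0002, -0.0016]
```

Emit:
jog_arm(
  series=[
    [[0,-1.7,0],[0,0,0]],
    [[0,-1.7,1],[0,0,0]],
    [[0,-1.7,2],[0,0,0]],
    [[0,-1.7,3],[0,0,0]],
    [[0,-1.7,4],[0,0,0]],
  ],
)

```text
clock: 6.67
position: [604.0, -126.9, 94.5]
eef_rot: [0.78, 0.625, 0.0, 0.0]
wrist_force: [0.3, 0.7, -0.7]
width: 13.6
grip_force: 59.3
```

Run:
```python
from h import *
st()
```

```text
6.67 [ 604.  -126.9   94.5] yawy -12.6 z [ 0.  0. -1.] q [ 0.    0.57  0.22  1.76 -0.16  0.83  0.07] w 13.6 F [ 0.3  0.7 -0.7] M [-0.05  0.02 -0.04] grip 59.3
```

Still no contact. Continuing down.

Emit:
jog_arm(
  series=[
    [[0,0,1],[0,0,0]],
    [[0,0,2],[0,0,0]],
    [[0,0,3],[0,0,0]],
    [[0,0,3],[0,0,0]],
  ],
)

```text
clock: 7.0
position: [603.7, -126.9, 90.9]
eef_rot: [0.78, 0.625, -0.0, -0.0]
wrist_force: [-0.7, -0.8, -0.5]
width: 13.4
grip_force: 59.3
```

Emit:
jog_arm(
  series=[
    [[0,0,1],[0,0,0]],
    [[0,0,2],[0,0,0]],
    [[0,0,2],[0,0,0]],
  ],
)

```text
clock: 7.25
position: [604.1, -126.9, 90.5]
eef_rot: [0.78, 0.625, 0.0, -0.0]
wrist_force: [-2.9, 0.6, 7.9]
width: 13.0
grip_force: 60.4
```

Run:
```python
from h import *
snap('side','s3');st()
```

```text
7.3 [ 604.1 -126.9   90.5] yawy -12.61 z [ 0.  0. -1.] q [ 0.    0.58  0.22  1.76 -0.16  0.82  0.08] w 13.1 F [-2.7  1.3  7.7] M [0.23 0.76 0.03] grip 60.4
```

Emit:
jog_arm(
  series=[
    [[0,-0.8,0],[0,0,0]],
    [[0,-0.8,0],[0,0,0]],
  ],
)

```text
clock: 7.47
position: [604.0, -126.9, 90.6]
eef_rot: [0.78, 0.625, 0.001, 0.001]
wrist_force: [-1.0, 0.4, 5.8]
width: 13.1
grip_force: 60.3
```

Run:
```python
from h import *
st()
```

```text
7.47 [ 604.  -126.9   90.6] yawy -12.61 z [ 0.002 -0.    -1.   ] q [ 0.    0.58  0.22  1.76 -0.16  0.82  0.08] w 13.1 F [-1.   0.4  5.8] M [0.06 0.33 0.06] grip 60.3
```

Emit:
jog_arm(
  series=[
    [[0,0,0],[0,0,0.06]],
    [[0,0,0],[0,0,0.12]],
    [[0,0,0],[0,0,0.18]],
    [[0,0,0],[0,0,0.24]],
    [[0,0,0],[0,0,0.3]],
    [[0,0,0],[0,0,0.36]],
    [[0,0,0],[0,0,0.36]],
  ],
)

```text
clock: 8.05
position: [604.5, -127.3, 90.6]
eef_rot: [0.88, 0.474, 0.001, 0.001]
wrist_force: [0.0, -0.9, 5.4]
width: 13.1
grip_force: 60.2
```

Run:
```python
from h import *
st();snap('scene','c4')
```

```text
8.05 [ 604.5 -127.3   90.6] yawy -33.38 z [ 0.003 -0.001 -1.   ] q [-0.06  0.59  0.31  1.76 -0.23  0.82 -0.23] w 13.1 F [ 0.  -0.9  5.4] M [-0.11  0.05  0.02] grip 60.2
```

Run:
```python
from h import *
a=cv2.imread('pics/scene0.png');b=cv2.imread('pics/c4.png')
for ang in range(87,20,-5):
    t=np.radians(ang);P=[604+45*np.cos(t),-127.5+45*np.sin(t),51]
    u,v=proj('c4',P)[0].round().astype(int); print(ang,u,v,a[v-1:v+2,u-1:u+2].mean((0,1)).round(),b[v-1:v+2,u-1:u+2].mean((0,1)).round())
```

```text
87 414 248 [103. 165. 200.] [157. 216. 237.]
82 416 246 [102. 182. 216.] [155. 214. 237.]
77 417 245 [106. 184. 217.] [138. 199. 228.]
72 419 244 [124. 194. 224.] [113. 193. 224.]
67 420 244 [132. 197. 227.] [111. 195. 226.]
62 422 243 [125. 175. 211.] [111. 196. 226.]
57 424 242 [ 87. 128. 177.] [104. 175. 217.]
52 426 242 [ 87. 130. 182.] [ 86. 133. 177.]
47 428 242 [ 92. 135. 189.] [ 60.  79. 104.]
42 430 241 [134. 164. 193.] [49. 53. 59.]
37 432 241 [167. 188. 194.] [47. 51. 57.]
32 434 242 [173. 191. 193.] [46. 49. 55.]
27 436 242 [182. 199. 191.] [61. 66. 71.]
22 438 242 [179. 196. 188.] [ 87.  94. 101.]
```

Emit:
jog_arm(
  series=[
    [[0,0,0],[0,0,0.07]],
    [[0,0,0],[0,0,0.14]],
    [[0,0,0],[0,0,0.21]],
    [[0,0,0],[0,0,0.28]],
    [[0,0,0],[0,0,0.35]],
    [[0,0,0],[0,0,0.42]],
    [[0,0,0],[0,0,0.49]],
    [[0,0,0],[0,0,0.56]],
    [[0,0,0],[0,0,0.56]],
  ],
)

```text
clock: 8.85
position: [604.4, -127.1, 90.6]
eef_rot: [0.977, 0.212, 0.001, 0.001]
wrist_force: [0.4, -0.2, 5.4]
width: 13.3
grip_force: 60.3
```

Run:
```python
from h import *
st()
```

```text
8.85 [ 604.4 -127.1   90.6] yawy -65.48 z [ 0.003 -0.001 -1.   ] q [-0.16  0.61  0.44  1.77 -0.34  0.84 -0.71] w 13.3 F [ 0.4 -0.2  5.4] M [0.08 0.04 0.  ] grip 60.3
```

Emit:
jog_arm(
  series=[
    [[0,0,0],[0,0,0.07]],
    [[0,0,0],[0,0,0.14]],
    [[0,0,0],[0,0,0.21]],
    [[0,0,0],[0,0,0.28]],
    [[0,0,0],[0,0,0.35]],
    [[0,0,0],[0,0,0.42]],
    [[0,0,0],[0,0,0.47]],
    [[0,0,0],[0,0,0.52]],
    [[0,0,0],[0,0,0.52]],
  ],
)

```text
clock: 9.6
position: [604.4, -126.8, 90.5]
eef_rot: [0.999, -0.045, 0.001, 0.0]
wrist_force: [-0.3, 0.1, 5.1]
width: 13.3
grip_force: 60.4
```

Run:
```python
from h import *
st()
```

```text
9.6 [ 604.4 -126.8   90.5] yawy -95.2 z [ 0.003 -0.    -1.   ] q [-0.25  0.64  0.57  1.77 -0.44  0.86 -1.14] w 13.3 F [-0.3  0.1  5.1] M [0.13 0.06 0.01] grip 60.4
```

Now creeping to the stop, watching the moment about z.

Emit:
jog_arm(
  series=[
    [[0,0,0],[0,0,0.04]],
    [[0,0,0],[0,0,0.08]],
    [[0,0,0],[0,0,0.11]],
    [[0,0,0],[0,0,0.11]],
  ],
)

```text
clock: 9.93
position: [604.5, -126.7, 90.6]
eef_rot: [0.995, -0.1, 0.001, -0.0]
wrist_force: [0.5, 0.0, 6.2]
width: 13.5
grip_force: 60.3
```

Run:
```python
from h import *
st()
```

```text
9.93 [ 604.5 -126.7   90.6] yawy -101.45 z [ 0.003 -0.    -1.   ] q [-0.27  0.65  0.6   1.77 -0.46  0.87 -1.23] w 13.5 F [0.5 0.  6.2] M [0.08 0.06 0.02] grip 60.3
```

Emit:
jog_arm(
  series=[
    [[0,0,0],[0,0,0.02]],
    [[0,0,0],[0,0,0.04]],
    [[0,0,0],[0,0,0.04]],
  ],
)

```text
clock: 10.18
position: [604.5, -126.7, 90.6]
eef_rot: [0.993, -0.119, 0.001, -0.0]
wrist_force: [1.4, 0.7, 6.7]
width: 13.3
grip_force: 60.3
```

Run:
```python
from h import *
st()
```

```text
10.18 [ 604.5 -126.7   90.6] yawy -103.69 z [ 0.003 -0.    -1.   ] q [-0.28  0.65  0.61  1.77 -0.47  0.87 -1.27] w 13.3 F [1.4 0.7 6.7] M [0.1  0.01 0.09] grip 60.3
```

Emit:
jog_arm(
  series=[
    [[0,0,0],[0,0,0.02]],
    [[0,0,0],[0,0,0.04]],
    [[0,0,0],[0,0,0.04]],
  ],
)

```text
clock: 10.43
position: [604.5, -126.8, 90.6]
eef_rot: [0.99, -0.138, 0.001, 0.0]
wrist_force: [-0.4, -0.4, 6.6]
width: 13.4
grip_force: 60.4
```

Run:
```python
from h import *
st()
```

```text
10.43 [ 604.5 -126.8   90.6] yawy -105.92 z [ 0.003 -0.    -1.   ] q [-0.28  0.65  0.62  1.77 -0.48  0.87 -1.3 ] w 13.4 F [-0.4 -0.4  6.6] M [0.1  0.04 0.44] grip 60.4
```

Emit:
jog_arm(
  series=[
    [[0,0,0],[0,0,0.02]],
    [[0,0,0],[0,0,0.04]],
    [[0,0,0],[0,0,0.04]],
  ],
)

```text
clock: 10.68
position: [604.5, -126.8, 90.6]
eef_rot: [0.988, -0.158, 0.001, 0.0]
wrist_force: [0.9, -0.7, 6.9]
width: 13.4
grip_force: 62.2
```

Run:
```python
from h import *
st()
```

```text
10.68 [ 604.5 -126.8   90.6] yawy -108.13 z [ 0.002 -0.001 -1.   ] q [-0.29  0.65  0.63  1.77 -0.48  0.87 -1.33] w 13.4 F [ 0.9 -0.7  6.9] M [-0.07  0.07  0.93] grip 62.2
```

Firm stop reached. I'll relieve the torque and downward load within the play, then release and retreat straight up.

Emit:
jog_arm(
  series=[
    [[0,0,0],[0,0,-0.04]],
    [[0,0,-0.5],[0,0,-0.07]],
    [[0,0,-1],[0,0,-0.08]],
    [[0,0,-1],[0,0,-0.08]],
  ],
)

```text
clock: 11.02
position: [604.1, -126.6, 90.6]
eef_rot: [0.993, -0.119, 0.001, -0.0]
wrist_force: [2.8, 0.4, 1.1]
width: 13.6
grip_force: 59.3
```

Run:
```python
from h import *
st()
```

```text
11.02 [ 604.1 -126.6   90.6] yawy -103.67 z [ 0.002 -0.    -1.   ] q [-0.28  0.65  0.61  1.77 -0.47  0.87 -1.27] w 13.6 F [2.8 0.4 1.1] M [ 0.02 -0.66  0.14] grip 59.3
```

Emit:
jog_arm(
  series=[
    [[0,0,0],[0,0,0]],
    [[0,0,0],[0,0,0]],
    [[0,0,0],[0,0,0]],
    [[0,0,0],[0,0,0]],
    [[0,0,0],[0,0,0]],
    [[0,0,0],[0,0,0]],
    [[0,0,-5],[0,0,0]],
    [[0,0,-15],[0,0,0]],
    [[0,0,-35],[0,0,0]],
    [[0,0,-65],[0,0,0]],
    [[0,0,-100],[0,0,0]],
    [[0,0,-130],[0,0,0]],
    [[0,0,-150],[0,0,0]],
    [[0,0,-150],[0,0,0]],
  ],
  fingers=0.4,
)

```text
clock: 12.18
position: [606.0, -128.1, 246.8]
eef_rot: [0.993, -0.12, 0.005, -0.0]
wrist_force: [0.6, -0.1, 0.1]
width: 59.1
grip_force: 0.0
```

Run:
```python
from h import *
st()
w=snap('wrist','w5')['frame'][:,:,::-1];s=snap('scene','s5')['frame'][:,:,::-1];d=snap('side','d5')['frame'][:,:,::-1]
r=lambda i,x,y,w,h:cv2.resize(i[y:y+h,x:x+w],(400,300),interpolation=cv2.INTER_CUBIC)
cv2.imwrite('pics/fin.png',np.vstack([np.hstack([r(w,0,0,640,480),r(w,220,110,200,150)]),np.hstack([r(s,390,190,120,90),r(d,360,220,160,120)])]))
```

```text
12.18 [ 606.  -128.1  246.8] yawy -103.74 z [ 0.01  -0.001 -1.   ] q [-0.36  0.47  0.71  1.66 -0.33  1.13 -1.37] w 59.1 F [ 0.6 -0.1  0.1] M [-0.04 -0.06 -0.05] grip 0.0
```

View pics/fin.png

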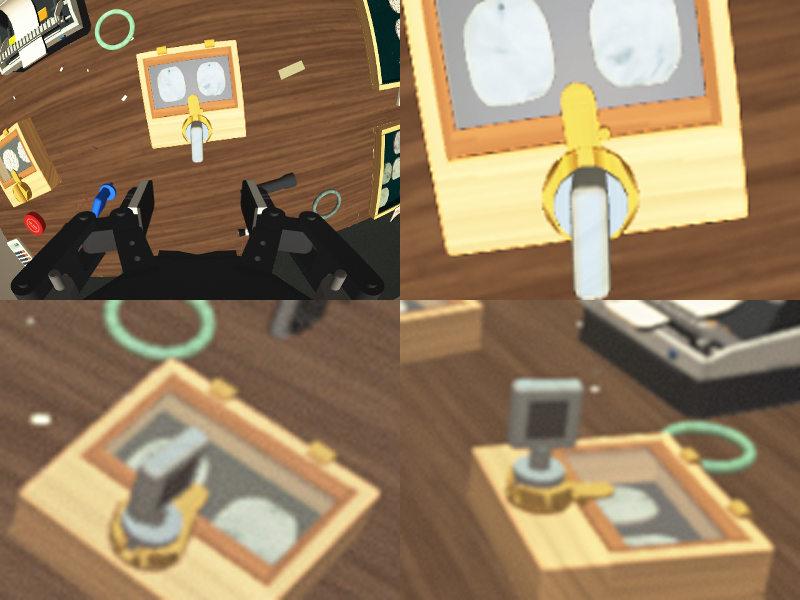

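The last picture shows the tongue over the lid and against its stop pin. The key stands upright in the slot with its collar on the head, and the gripper is clear.

```bash
python3 -c "
from cell import ticket
print(ticket.sign_off())"
```

```text
the job is handed in; nothing more can be done
None
```

The open case is now locked: its latch is turned to the firm stop over the lid, the key is released and standing upright in the slot, the other case was not touched, and the job was handed in at about 12 s of the 48 s allowed.

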